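Fit the jar star wheel on the splined drive shaft

TASK

Get the jar feeder ready for the next batch: put the yellow four-armed star wheel, the one with the toothed bore, flat side down on the feeder's toothed drive shaft. Line up the teeth, push it down with a little rocking to and fro until it sits fully home on the shaft's collar, and only then let go. Leave the blue wheel and the plain yellow disc where they lie.

Things in the scene. Friction and masses are not known exactly. Their poses are not given: they have to be found in the camera images.
- star_wheel: Yellow plastic star wheel lying flat. Four arms (12 mm thick, 65 mm from centre to end) point diagonally between its x and y axes. Square boss, 46 mm across flats that face +-x and +-y, top 55 mm above the underside: grip it by two flats above the arms. Through bore with 4 slots along +-x and +-y, 11 mm wide, 18.5 mm deep from the axis; lands 12 mm from the axis. Origin: centre of underside, z up.
- shaft_seat (a point): Top centre of the black collar (56 mm above table) at the foot of the fixed toothed shaft on a grey gearbox; wheel's underside rests here. z up the shaft. 4 red teeth along +-x and +-y (white marks on the black flange point the same way), 7 mm wide, 16 mm from axis, up to 39.5 mm above here; above them a cone nose to 52 mm. Fits at any quarter turn, loose by 2.5 mm and 10 degrees.
- blue_wheel: Blue six-armed star wheel with a round boss (48 mm across, 55 mm tall) and a smooth round bore: a bystander that stays where it lies. Origin: centre of the underside.
- yellow_disc: Plain round yellow disc, 120 mm across and 12 mm thick, with a round boss (48 mm across, 40 mm tall) and a smooth round bore: a bystander that stays where it lies. Origin: centre of the underside.
Not all that is in view belongs to the job. Leave any turquoise look-alike of the star_wheel alone.

How it is judged (in metres and radians):
On the way:
1. the wheel is pushed down on the toothed shaft, to within 12 mm of home, while still held (z of star_wheel in the frame of shaft_seat between -0.004 and 0.012 m and horizontal distance between star_wheel and shaft_seat below 0.008 m and contact force between the fingers and star_wheel above 0.5 N), for 0.1 s.
At the end, for the whole second after the job is handed in: The star wheel rests on the shaft's collar: its underside within 4 mm of the collar's top, its centre within 8 mm of the shaft's axis, upright within 0.1 rad (6 degrees), still; blue wheel and yellow disc within 30 mm of where they lay (z of star_wheel in the frame of shaft_seat between -0.004 and 0.004 m and horizontal distance between star_wheel and shaft_seat below 0.008 m and angle between star_wheel's own z axis and vertical below 0.1 rad and linear speed of star_wheel below 0.02 m/s and distance of each of blue_wheel, yellow_disc from where it was at the start of the episode below 0.03 m); the robot touches nothing.
It fails at once if the blue wheel or the plain yellow disc is moved more than 30 mm (distance of any of blue_wheel, yellow_disc from where it was at the start of the episode above 0.03 m).
It also fails if it takes over 35 s, if anything falls off the work surface, if the arm or the gripper's body presses on something with over 40 N, if the wrist force passes 120 N, or if a joint passes its speed limit or range.

ROBOT

A 6-joint arm with a two-finger parallel gripper is mounted at the origin on the work surface. World frame = base frame: x ahead of the robot, y to its left, z up, the work surface at z = 0. Lengths are in m, angles in degrees, forces in N, time in s.
With the tool pointing down it reaches from about 0.35 to 0.875 m from the base axis. Payload 4.2 kg.
Tool frame: the origin (TCP) lies on the centre line of the jaws, within the pads' length; the fingertips stand 19 mm ahead of it and the grasp point (between the pads) is the TCP; z points along the fingers, y is the line along which they close (so a half turn about z gives the same grasp; the last joint's range is limited). The gripper opens to 87 mm and grips with 3 to 60 N. Pads are 19 mm wide; open, the fingers measure 117 mm over their backs; the gripper's body (75 mm by 190 mm) begins 51 mm behind the grasp point.
Start: joints at [82.368, 22.042, 0.453, 0, -68.411, -14.817], TCP at [0.239, 0.578, 0.242] pointing down, gripper open.
Joint ranges: [-179.83, 179.83], [-69.29, 118.12], [-61.27, 80.66], [-181.25, 117.63], [-171.15, -9.14], [-177.46, 177.46]. Speed limits (degrees/s): [159.86, 159.86, 180, 180, 180, 180].

INTERFACE

Orientations are given as a 3x3 rotation matrix whose columns are the frame's x, y, z axes.
In Python, from station import sense, capture, finish_job, search_frame, masks_of gives the robot as it stands.
- The arm moves only by the tool drive_tool, never from a script. Its argument "rows" is a list of rows, each a list of 7 numbers: the opening in per cent of the stroke, from 0 (shut) to 100 (fully open), then the shift along the world's x, y, z in mm, then the turn, a rotation vector about the world's x, y, z in rad. In form: [[fingers, dx, dy, dz, wx, wy, wz], ...]. A call has 1 to 5 rows; each row shifts and turns the commanded pose from where the row before left it; what a row does not reach is not made up. A row lasts 1/12 s, in which the tool goes at most 41.7 mm and 7.16 degrees, less where a joint would pass 70% of its speed; a pose out of reach is approached as far as the arm can. A call is refused whole if a number of a shift passes 41.7 or a number of a turn 0.125, either way. A call with a gripper value outside its range is refused whole. The fingers move at their own pace and stop on an object; the grip force is fixed at half the most. Time passes only in rows, so rows that do not move let the fingers close. It gives the time, the measured TCP pose, the force, the opening and the grip force at its end, in the units of the state.
- sense(): the state, without advancing time (a new reading comes with each control period).
- capture(name): name is "side" or "top"; returns a dict with "frame" (420x560x3 uint8, red, green, blue), "z_map" (420x560 float32, m along the optical axis (not along the pixel's ray), 0 where there is no reading), "fx", "fy", "cx", "cy" (pixels), "distortion" ([k1, k2, p1, p2, k3] as OpenCV has them; the pictures are not rectified), "R" (3x3) and "t" (3): a world point X has camera coordinates R X + t. Camera axes: x right, y down, z forward; pixel columns grow to the right and rows downward; lengths in m; the calibration is good to about 2 mm. A picture is of the moment at which its call begins.
- finish_job(): hands the job in; it is judged then, once.
Trained networks look in a picture, given as the dict that the camera call returned (one of the last four; its "shot" number tells which), for a name from the list of things; names that differ only in an ending like _2 or _b are one class to them, and where a whole thing is asked for, a point or a joint stands for the part that bears it (a point fixed in the world has none). Each returns a list of dicts, best first, with "p" (0 to 1); they miss things now and then, are a little off and sometimes report something else, mostly with a low value. They report only what shows in the picture. A call takes as long as a camera call. They do not tell look-alikes from the thing itself.
- search_frame(label, picture): "xy" ([column, row] in pixels, amid what is visible of it).
- masks_of(label, picture): "region" (420x560 bool, what is visible of it) and "xy" ([column, row] in pixels, amid what is visible of it).
The state is a dict: "time_s": time; "joints": joint angles; "joint_velocities": joint speeds; "effort": joint torques, N m; "tcp_pos": TCP position; "ee_rot": TCP orientation; "wrist_force": force on the tool from outside, world axes, zero at the start; "moment": the same for the moment, N m; "gripper_width": opening from 0.0 (shut) to 1.0 (fully open); "gripper_force": force on a finger pad.
Only numpy, scipy, OpenCV 4.12 (cv2) and the standard library are available. Lean on these libraries where they do the work, as an engineer would, in place of code of your own. Each camera call takes 0.05 s, during which the arm holds its last target. There are 200 camera calls.

## Working session

There is one attempt and no reset: what is moved stays moved. The work goes in short steps, Python scripts to look and compute and a tool call to move; the robot and the scene stay as the last step left them, time stands still between calls to the robot, and variables do not carry over. Pictures are saved under pics/ and viewed, at most 10 in all, crops included, and the job is handed in when it is done.

Besides the shell and the picture viewer there is one more tool, called by a JSON object that holds its "fn" and its "kwargs". drive_tool: Moves the arm, as the interface text tells. Its arguments: {"type":"object","properties":{"rows":{"type":"array"}},"required":["rows"]}

```bash
mkdir -p pics
cat > h.py <<'E'
import numpy as np, cv2
from station import *
def world(p):
    """dense world xyz map"""
    h,w=p["z_map"].shape
    K=np.array([[p["fx"],0,p["cx"]],[0,p["fy"],p["cy"]],[0,0,1.]])
    u,v=np.meshgrid(np.arange(w),np.arange(h))
    n=cv2.undistortPoints(np.stack([u,v],-1).reshape(-1,1,2).astype(float),K,np.array(p["distortion"],float)).reshape(h,w,2)
    z=p["z_map"][...,None]
    X=np.concatenate([n*z,z],-1)
    W=(X-np.array(p["t"]))@np.array(p["R"])
    W[p["z_map"]<=0]=np.nan
    return W
E
python3 - <<'E'
from h import *
a=capture("top");b=capture("side")
cv2.imwrite("pics/a.png",a["frame"][...,::-1]);cv2.imwrite("pics/b.png",b["frame"][...,::-1])
for n,p in (("top",a),("side",b)):
    W=world(p); print(n,-np.array(p["R"]).T@p["t"])
    for l in ("star_wheel","blue_wheel","yellow_disc","shaft_seat"):
        for d in masks_of(l,p):
            m=d["region"]; w=W[m]; print(l,round(d["p"],2),d["xy"],m.sum(),np.nanmedian(w,0).round(3),np.nanmax(w[:,2]).round(3), np.median(p["frame"][m],0))
E
```

```text
top [0.32390091 0.10565669 1.17399694]
star_wheel 0.92 [145.4, 198.9] 861 [0.526 0.43  0.016] 0.061 [ 2. 76. 75.]
star_wheel 0.87 [214.3, 202.5] 858 [0.518 0.271 0.014] 0.061 [120.  94.   0.]
star_wheel 0.63 [230.9, 266.8] 809 [0.345 0.241 0.014] 0.06 [  5. 108. 107.]
blue_wheel 0.76 [280.7, 221.7] 1151 [0.46  0.104 0.013] 0.061 [14. 41. 98.]
yellow_disc 0.83 [286.1, 157.0] 1579 [0.632 0.085 0.013] 0.047 [120.  94.   0.]
shaft_seat 0.82 [409.2, 200.0] 1548 [ 0.499 -0.207  0.053] 0.111 [12. 11. 12.]
shaft_seat 0.4 [214.3, 199.8] 979 [0.519 0.27  0.013] 0.061 [119.  93.   1.]
side [ 0.18754214 -0.34058783  0.67407526]
star_wheel 0.92 [218.7, 135.9] 946 [0.524 0.418 0.019] 0.057 [18. 99. 97.]
star_wheel 0.81 [186.0, 216.6] 1285 [0.34  0.232 0.019] 0.058 [ 18. 105. 104.]
star_wheel 0.57 [246.6, 176.2] 1144 [0.514 0.264 0.015] 0.058 [149. 121.  21.]
blue_wheel 0.94 [270.1, 238.5] 1878 [0.453 0.093 0.013] 0.058 [ 19.  50. 117.]
yellow_disc 0.83 [338.3, 206.6] 1820 [0.623 0.073 0.012] 0.043 [150. 121.  21.]
shaft_seat 0.61 [399.8, 333.5] 3630 [ 0.492 -0.217  0.052] 0.109 [18. 17. 18.]
```

View pics/a.png

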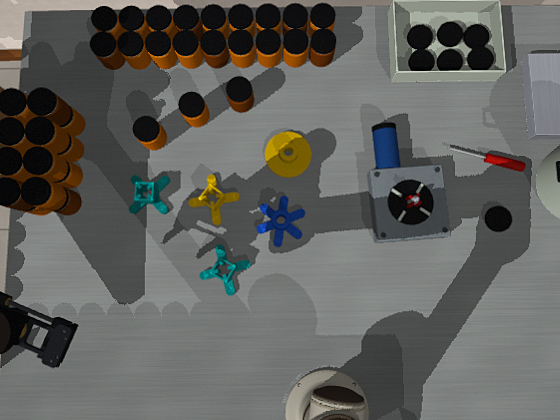

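View pics/b.png

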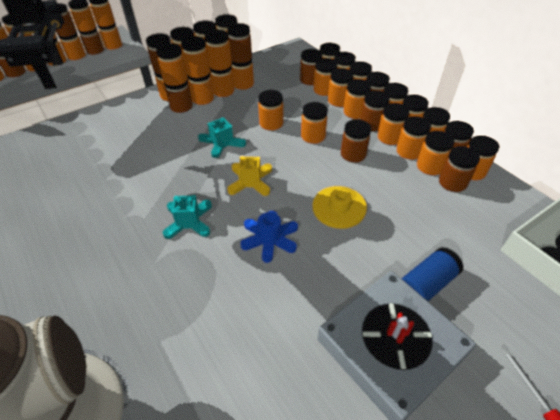

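Candidates: turquoise stars at (147,194) and (224,268) are the look-alikes. The yellow one at (213,197) in top and (250,176) in side has four arms and a square boss, so it fits. I'll confirm it in a crop and fit the poses.

```bash
cat >> h.py <<'E'
from scipy.optimize import minimize
def fit_star(P,z0=0.0,x0=None):
    """P: world points of the wheel; fit centre+yaw of silhouette seen from above: arms z<z0+.02, boss top"""
    top=P[P[:,2]>z0+.048]; arm=P[(P[:,2]>z0+.006)&(P[:,2]<z0+.018)]
    c0=(top[:,:2].max(0)+top[:,:2].min(0))/2
    d=arm[:,:2]-c0; r=np.hypot(*d.T); k=(r>.03)
    yaw=np.angle(np.sum(r[k]*np.exp(4j*np.arctan2(d[k,1],d[k,0]))))/4
    return c0,top[:,:2].mean(0),np.degrees(yaw)-45,len(top),k.sum()
E
python3 - <<'E'
from h import *
for n in ("top","side"):
    p=capture(n);W=world(p);f=p["frame"].astype(int)
    r,g,b=f[...,0],f[...,1],f[...,2]
    y=(r>60)&(g>45)&(b<0.35*r)&(r<g*1.6)&(np.hypot(W[...,0]-.52,W[...,1]-.268)<.085)
    c0,cm,yaw,nt,na=fit_star(W[y]); print(n,"star",c0.round(4),cm.round(4),yaw%90,nt,na, "zmax",np.percentile(W[y][:,2],[5,50,98]).round(4))
    P=W[y];top=P[P[:,2]>.045][:,:2].astype(np.float32); print(" rect",cv2.minAreaRect(top))
    # flange marks
    near=np.hypot(W[...,0]-.5,W[...,1]+.207)<.075
    wm=near&(f.min(-1)>90)&(W[...,2]>.045)&(W[...,2]<.07)
    N,L,S,C=cv2.connectedComponentsWithStats(wm.astype(np.uint8))
    for i in range(1,N):
        if S[i,4]>5: print(" mark",C[i].round(1),S[i,4],np.nanmean(W[L==i],0).round(4))
    red=near&(r>100)&(g<0.5*r)&(W[...,2]>.07); q=W[red]; print(" red",len(q),np.nanmean(q,0).round(4),np.nanmin(q,0).round(3),np.nanmax(q,0).round(3))
    print(" gearbox-top",np.nanmedian(W[near&(f.max(-1)<50)],0).round(4))
    if n=="top": A=cv2.resize(p["frame"][160:240,120:260],None,fx=4,fy=4,interpolation=2);B=cv2.resize(p["frame"][160:240,370:450],None,fx=4,fy=4,interpolation=2)
    else: D=cv2.resize(p["frame"][140:215,215:385],None,fx=4,fy=4,interpolation=2)[:, :680]
out=np.zeros((600,800,3),np.uint8);out[:280,:500]=A[20:300,:500];out[:280,500:]=B[20:300,10:310];out[290:590,:680]=D
cv2.imwrite("pics/c.png",out[...,::-1])
E
```

```text
top star [0.5207 0.2724] [0.52   0.2727] 52.545520936989035 197 406 zmax [0.0057 0.0142 0.0582]
 rect ((0.5204311013221741, 0.27321332693099976), (0.047038301825523376, 0.04460329934954643), 52.627262115478516)
 mark [401.  182.9] 454 [ 0.5484 -0.1913  0.0507]
 mark [424.5 211. ] 23 [ 0.4777 -0.2445  0.0537]
 mark [401.2 215.4] 24 [ 0.4675 -0.1874  0.0538]
 red 9 [ 0.5073 -0.2014  0.095 ] [ 0.504 -0.217  0.089] [ 0.512 -0.197  0.099]
 gearbox-top [ 0.4978 -0.2086  0.0529]
side star [0.5175 0.271 ] [0.5158 0.2694] 53.07757954709475 228 335 zmax [0.0047 0.0185 0.0563]
 rect ((0.5172592997550964, 0.27268797159194946), (0.04629994556307793, 0.04745929688215256), 53.403194427490234)
 mark [409.5 311.7] 1076 [ 0.5472 -0.1949  0.0503]
 mark [371.5 333.8] 75 [ 0.4667 -0.189   0.0523]
 mark [394.8 334.4] 19 [ 0.491  -0.2135  0.0642]
 mark [439.  351.4] 20 [ 0.5348 -0.27    0.0501]
 mark [401.5 359.5] 77 [ 0.4759 -0.246   0.0524]
 red 143 [ 0.4954 -0.2159  0.0867] [ 0.484 -0.228  0.07 ] [ 0.512 -0.199  0.096]
 gearbox-top [ 0.4908 -0.2197  0.0518]
```

View pics/c.png

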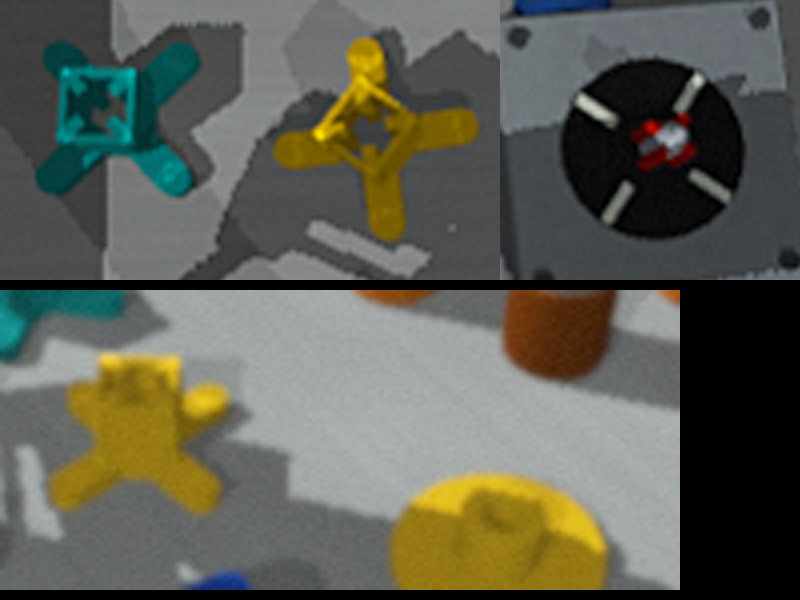

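The crop confirms it: the yellow star at (213,197) has four arms, a square boss and a slotted bore. The four white marks show at top pixels (396.5,192.5), (420,188), (425,211.5) and (401.5,215.5). Next I'll measure the shaft from the marks inside the black flange.

Run:
```python
from h import *
for n in ("top","side"):
    p=capture(n);W=world(p);f=p["frame"].astype(int)
    z=W[...,2]; R=np.hypot(W[...,0]-.499,W[...,1]+.212)
    blk=(R<.08)&(f.max(-1)<60)&(z>.045)&(z<.065)
    N,L,S,C=cv2.connectedComponentsWithStats(blk.astype(np.uint8)); i=1+S[1:,4].argmax()
    hull=cv2.convexHull(np.argwhere(L==i)[:,::-1].astype(np.int32))
    m=np.zeros(blk.shape,np.uint8);cv2.fillConvexPoly(m,hull,1)
    q=W[(m>0)&(z<.06)];e=cv2.minEnclosingCircle(np.float32(q[:,:2]));print(n,"flange",e,np.nanmedian(q[:,2]),q[:,:2].mean(0))
    m=cv2.erode(m,np.ones((3,3)))
    wm=(m>0)&(f.min(-1)>65)&(z<.06)
    N,L,S,C=cv2.connectedComponentsWithStats(wm.astype(np.uint8))
    for i in range(1,N):
        if S[i,4]>4:
            c=np.nanmean(W[L==i],0);d=c[:2]-e[0];print(" mark",C[i].round(1),S[i,4],c.round(4),np.hypot(*d).round(4),np.degrees(np.arctan2(d[1],d[0])).round(1)%90)
    k=(R<.02)&(z>.08);q=W[k];print(" nose",q[:,2].max(),q[q[:,2]>q[:,2].max()-.012].mean(0))
print(sense()["tcp_pos"],sense()["ee_rot"],sense()["wrist_force"])
```

```text
top flange ((0.5016944408416748, -0.2120591700077057), 0.05835388973355293) 0.052792595232195795 [ 0.49965759 -0.21062622]
 mark [419.  188.2] 29 [ 0.5342 -0.2345  0.0524] 0.0395 55.4
 mark [396.5 192.3] 37 [ 0.5244 -0.1786  0.0531] 0.0405 55.8
 mark [424.6 211.1] 33 [ 0.4772 -0.2446  0.054 ] 0.0407 53.0
 mark [401.3 215.5] 31 [ 0.4673 -0.1874  0.0536] 0.0423 54.30000000000001
 nose 0.11144833032136157 [ 0.4983358  -0.20929065  0.10400028]
side flange ((0.49972212314605713, -0.2117997258901596), 0.057131487876176834) 0.05191152577824149 [ 0.4950263  -0.21557768]
 mark [392.1 311.4] 77 [ 0.5222 -0.1796  0.0528] 0.0393 55.1
 mark [405.8 317.2] 5 [ 0.5341 -0.1997  0.0513] 0.0364 19.4
 mark [421.7 333.9] 86 [ 0.533  -0.235   0.0523] 0.0406 55.1
 mark [371.6 334. ] 87 [ 0.4667 -0.1893  0.0522] 0.04 55.80000000000001
 mark [393.9 336.1] 9 [ 0.4909 -0.2135  0.0578] 0.009 10.599999999999994
 mark [401.4 359.2] 102 [ 0.4762 -0.2457  0.0523] 0.0412 55.3
 nose 0.10992107368604004 [ 0.49748658 -0.2134156   0.10307751]
[0.23861191 0.57763115 0.24155417] [[ 9.24233213e-01 -3.81828452e-01 -2.91169519e-05]
 [-3.81828452e-01 -9.24233214e-01  4.77774146e-06]
 [-2.87351316e-05  6.70193333e-06 -1.00000000e+00]] [-0.21856247  0.63657523 -0.40127926]
```

{"fn": "drive_tool", "kwargs": {"rows": [[100,10,-11,0,0,0,-0.03],[100,22,-24,0,0,0,-0.03],[100,25,-27,-5,0,0,-0.03],[100,25,-27,-5,0,0,-0.03],[100,25,-27,-10,0,0,-0.03]]}}

```text
time_s: 1.12
tcp_pos: [0.3469, 0.4604, 0.2226]
ee_rot: [[0.856, -0.517, 0.001], [-0.517, -0.856, 0.002], [0.0, -0.003, -1.0]]
wrist_force: [0.5, -0.5, 0.6]
gripper_width: 1.0
gripper_force: 0.0
```

{"fn": "drive_tool", "kwargs": {"rows": [[100,25,-27,-10,0,0,-0.03],[100,25,-27,-10,0,0,-0.03],[100,25,-27,-10,0,0,-0.03],[100,25,-27,-10,0,0,-0.013],[100,25,-27,-10,0,0,0]]}}

```text
time_s: 1.53
tcp_pos: [0.4717, 0.3245, 0.1715]
ee_rot: [[0.798, -0.602, 0.0], [-0.602, -0.798, 0.0], [0.0, -0.0, -1.0]]
wrist_force: [1.1, 1.2, 0.2]
gripper_width: 0.997
gripper_force: 0.0
```

{"fn": "drive_tool", "kwargs": {"rows": [[100,25,-27,-10,0,0,0],[100,18,-20,-10,0,0,0],[100,5,-7,0,0,0,0],[100,0,0,0,0,0,0],[100,0,0,0,0,0,0]]}}

```text
time_s: 1.95
tcp_pos: [0.5188, 0.2723, 0.1519]
ee_rot: [[0.798, -0.602, 0.0], [-0.602, -0.798, 0.0], [0.0, -0.001, -1.0]]
wrist_force: [0.2, 0.2, 0.3]
gripper_width: 1.0
gripper_force: 0.0
```

Run:
```python
from h import *
s=sense();print(s["time_s"],s["joints"],np.round(s["tcp_pos"],4),np.degrees(np.arctan2(s["ee_rot"][1][1],s["ee_rot"][0][1]))%180,np.round(s["ee_rot"],3).tolist())
```

```text
1.95 [ 4.35233654e+01  2.27302106e+01 -1.23201144e+01  3.57720800e-03
 -5.49158378e+01  9.45111987e+00] [0.5188 0.2723 0.1519] 52.97654296029651 [[0.798, -0.602, 0.0], [-0.602, -0.798, 0.0], [0.0, -0.001, -1.0]]
```

{"fn": "drive_tool", "kwargs": {"rows": [[100,0,0,-25,0,0,0],[100,0,0,-30,0,0,0],[100,0,0,-30,0,0,0],[100,0,0,-20,0,0,0],[100,0,0,-7,0,0,0]]}}

```text
time_s: 2.37
tcp_pos: [0.5163, 0.2729, 0.0371]
ee_rot: [[0.8, -0.6, -0.004], [-0.6, -0.8, -0.003], [-0.001, 0.005, -1.0]]
wrist_force: [0.0, -0.0, -0.5]
gripper_width: 1.001
gripper_force: 0.0
```

{"fn": "drive_tool", "kwargs": {"rows": [[60,0,0,0,0,0,0],[30,0,0,0,0,0,0],[0,0,0,0,0,0,0],[0,0,0,0,0,0,0],[0,0,0,0,0,0,0]]}}

```text
time_s: 2.78
tcp_pos: [0.5192, 0.2733, 0.0411]
ee_rot: [[0.799, -0.601, 0.002], [-0.601, -0.799, 0.002], [0.001, -0.003, -1.0]]
wrist_force: [-0.4, -0.2, -0.0]
gripper_width: 0.705
gripper_force: 0.0
```

{"fn": "drive_tool", "kwargs": {"rows": [[0,0,0,0,0,0,0],[0,0,0,0,0,0,0],[0,0,0,0,0,0,0],[0,0,0,0,0,0,0]]}}

```text
time_s: 3.12
tcp_pos: [0.5191, 0.2729, 0.0402]
ee_rot: [[0.799, -0.601, 0.001], [-0.601, -0.799, 0.001], [0.0, -0.001, -1.0]]
wrist_force: [-0.0, 0.8, 3.5]
gripper_width: 0.524
gripper_force: 30.0
```

{"fn": "drive_tool", "kwargs": {"rows": [[0,0,0,10,0,0,0],[0,0,0,25,0,0,0],[0,0,0,30,0,0,0],[0,0,0,30,0,0,0],[0,0,-10,30,0,0,0.01]]}}

```text
time_s: 3.53
tcp_pos: [0.5182, 0.2632, 0.1656]
ee_rot: [[0.806, -0.592, -0.001], [-0.592, -0.806, -0.0], [-0.0, 0.001, -1.0]]
wrist_force: [0.7, -0.1, -1.0]
gripper_width: 0.526
gripper_force: 30.0
```

{"fn": "drive_tool", "kwargs": {"rows": [[0,0,-25,15,0,0,0.01],[0,-1,-35,0,0,0,0.01],[0,-1,-35,0,0,0,0],[0,-1,-35,0,0,0,0],[0,-1,-35,0,0,0,0]]}}

```text
time_s: 3.95
tcp_pos: [0.5134, 0.0959, 0.1795]
ee_rot: [[0.817, -0.577, -0.001], [-0.577, -0.817, -0.0], [-0.001, 0.001, -1.0]]
wrist_force: [0.9, -0.5, -1.6]
gripper_width: 0.526
gripper_force: 30.0
```

{"fn": "drive_tool", "kwargs": {"rows": [[0,-2,-35,0,0,0,0],[0,-2,-35,0,0,0,0],[0,-2,-35,0,0,0,0],[0,-2,-35,0,0,0,0],[0,-2,-35,0,0,0,0]]}}

```text
time_s: 4.37
tcp_pos: [0.5034, -0.079, 0.1795]
ee_rot: [[0.817, -0.577, -0.001], [-0.577, -0.817, 0.0], [-0.001, 0.001, -1.0]]
wrist_force: [0.0, 0.6, -1.7]
gripper_width: 0.525
gripper_force: 30.0
```

{"fn": "drive_tool", "kwargs": {"rows": [[0,-2,-35,0,0,0,0],[0,-2,-35,0,0,0,0],[0,-2,-30,0,0,0,0],[0,-1,-15,0,0,0,0],[0,0,0,0,0,0,0]]}}

```text
time_s: 4.78
tcp_pos: [0.4963, -0.195, 0.1791]
ee_rot: [[0.814, -0.581, -0.002], [-0.581, -0.814, 0.0], [-0.002, 0.001, -1.0]]
wrist_force: [-0.0, -0.9, -2.3]
gripper_width: 0.529
gripper_force: 30.0
```

{"fn": "drive_tool", "kwargs": {"rows": [[0,0,0,0,0,0,0],[0,0,0,0,0,0,0],[0,0,0,0,0,0,0]]}}

```text
time_s: 5.03
tcp_pos: [0.4975, -0.1914, 0.1795]
ee_rot: [[0.818, -0.576, -0.0], [-0.576, -0.818, 0.0], [-0.001, 0.0, -1.0]]
wrist_force: [-0.3, -0.9, -2.9]
gripper_width: 0.525
gripper_force: 30.0
```

Run:
```python
from h import *
out=[]
t=np.array(sense()["tcp_pos"]);print(t)
for n in ("top","side"):
    p=capture(n);W=world(p);f=p["frame"].astype(int)
    r,g,b=f[...,0],f[...,1],f[...,2]
    y=(r>50)&(g>40)&(b<0.35*r)&(r<g*1.6)&(np.hypot(W[...,0]-t[0],W[...,1]-t[1])<.085)&(W[...,2]>.12)
    q=W[y];c,rr=cv2.minEnclosingCircle(np.float32(q[q[:,2]<t[2]-.018][:,:2]));print(n,y.sum(),np.percentile(q[:,2],[2,25,50,75,98]).round(4),c,rr)
    a=q[q[:,2]<t[2]-.018];d=a[:,:2]-t[:2];R=np.hypot(*d.T);k=R>.04
    A=np.degrees(np.arctan2(d[k,1],d[k,0]))
    print(np.histogram(A%360,bins=np.arange(0,361,10))[0])
    v,u=np.argwhere(y).mean(0).astype(int); u=min(max(u,75),485);v=min(max(v,75),345)
    out.append(cv2.resize(p["frame"][v-75:v+75,u-75:u+75],(400,400),interpolation=2))
cv2.imwrite("pics/d.png",np.hstack(out)[...,::-1])
```

```text
[ 0.49750233 -0.19142436  0.17951549]
top 393 [0.1417 0.1515 0.1551 0.1873 0.2639] (0.47242987155914307, -0.1931876540184021) 0.0383368544280529
[ 0  0  0  0  0  0  0  0  0  0  0  0  0  0  0  0  0 29 42 37  6  0  0  0
  0  0  0  0  0  0  0  0  0  0  0  0]
side 1344 [0.1417 0.1506 0.152  0.1683 0.255 ] (0.4952513873577118, -0.19329839944839478) 0.06466120481491089
[  8   4   0   0   0   0   0   0   4  59  77  69   0   0   0   0   0  31
 132 142  48   0   0   0   0   0  21  15   0   0   0   0   0   0   0   0]
```

View pics/d.png

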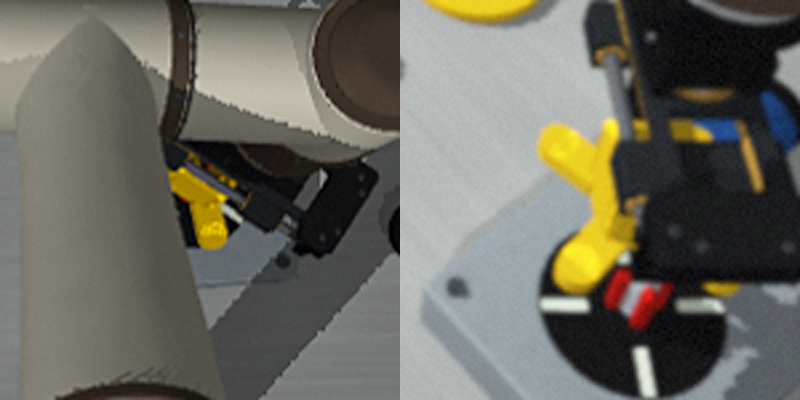

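The top view is blocked by the arm. The side view shows the wheel level in the jaws, its arms between the marks, with the shaft still about 20 mm off in −y. I'll centre it and lower it to just above the nose.

{"fn": "drive_tool", "kwargs": {"rows": [[0,1,-7,0,0,0,0],[0,1,-8,0,0,0,0],[0,1,-5,-6,0,0,0],[0,0,0,-12,0,0,0],[0,0,0,-5,0,0,0]]}}

```text
time_s: 5.55
tcp_pos: [0.4998, -0.2128, 0.1548]
ee_rot: [[0.816, -0.578, -0.002], [-0.578, -0.816, 0.001], [-0.002, 0.001, -1.0]]
wrist_force: [-0.0, -0.7, -3.3]
gripper_width: 0.526
gripper_force: 30.0
```

{"fn": "drive_tool", "kwargs": {"rows": [[0,0,0,0,0,0,0],[0,0,0,0,0,0,0],[0,0,0,0,0,0,0]]}}

```text
time_s: 5.8
tcp_pos: [0.501, -0.2126, 0.1569]
ee_rot: [[0.817, -0.577, 0.001], [-0.577, -0.817, -0.0], [0.001, -0.0, -1.0]]
wrist_force: [1.2, -0.3, -2.5]
gripper_width: 0.528
gripper_force: 30.0
```

```bash
cat > m.py <<'E'
from h import *
from scipy.ndimage import distance_transform_edt as edt
import sys
s=sense();t=np.array(s["tcp_pos"]);print(t.round(4),np.round(s["wrist_force"],1))
p=capture("side");W=world(p);f=p["frame"].astype(int)
r,g,b=f[...,0],f[...,1],f[...,2]
zu=t[2]-.040
y=(r>50)&(g>40)&(b<0.35*r)&(r<g*1.6)&(np.hypot(W[...,0]-t[0],W[...,1]-t[1])<.085)&(W[...,2]>zu+.008)&(W[...,2]<zu+.018)
q=W[y][:,:2]
# template distance: capsule arms (half-width ~9mm guess w) radius .065
def cost(v):
    d=q-v[:2];c,s_=np.cos(v[2]),np.sin(v[2]);a=np.abs(np.c_[d@[c,s_],d@[-s_,c]])
    e=np.c_[(a[:,0]+a[:,1]),a[:,0]-a[:,1]]/2**.5  # along arm, across
    w=.009;o=np.hypot(np.maximum(e[:,0]-(.065-w),0),e[:,1])-w
    return np.sum(np.maximum(o,0)**2)*1e6+ 0.02*np.sum(np.abs(o))*1e3
best=minimize(cost,[t[0],t[1],np.radians(55)],method="Nelder-Mead",options=dict(xatol=1e-5,fatol=1e-3,initial_simplex=[[t[0],t[1],.96],[t[0]+.006,t[1],.96],[t[0],t[1]+.006,.96],[t[0],t[1],1.06]]))
print("wheel",len(q),best.x[:2].round(4),np.degrees(best.x[2]).round(1),best.fun, "encl",cv2.minEnclosingCircle(np.float32(q)), "zarm",np.median(W[y][:,2]))
cv2.imwrite(sys.argv[1],cv2.resize(p["frame"][240:400,310:500],None,fx=4,fy=3.7,interpolation=2)[...,::-1])
E
python3 m.py pics/e.png
```

```text
[ 0.501  -0.2126  0.1569] [ 1.2 -0.3 -2.5]
wheel 760 [ 0.4977 -0.2143] 54.1 455.9012737171998 encl ((0.4992721676826477, -0.21315371990203857), 0.0647871196269989) zarm 0.12832900150942145
```

View pics/e.png

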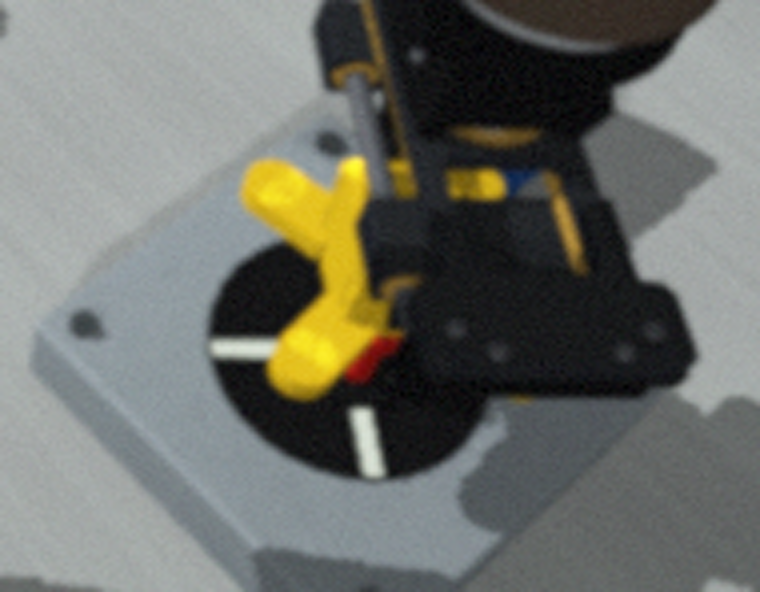

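The side view shows the wheel over the shaft, arms between the marks and one red tooth showing below. It needs about +1 mm in x and y. I'll lower it gently while watching the force.

{"fn": "drive_tool", "kwargs": {"rows": [[0,0.5,1,0,0,0,0],[0,0,0,-6,0,0,0],[0,0,0,-6,0,0,0],[0,0,0,-5,0,0,0],[0,0,0,0,0,0,0]]}}

```text
time_s: 6.27
tcp_pos: [0.5001, -0.2111, 0.1379]
ee_rot: [[0.817, -0.577, -0.003], [-0.577, -0.817, 0.001], [-0.003, 0.001, -1.0]]
wrist_force: [-0.5, 0.4, -2.2]
gripper_width: 0.524
gripper_force: 30.0
```

{"fn": "drive_tool", "kwargs": {"rows": [[0,0,0,-3,0,0,0],[0,0,0,-3,0,0,0],[0,0,0,-3,0,0,0],[0,0,0,-2,0,0,0],[0,0,0,0,0,0,0]]}}

```text
time_s: 6.68
tcp_pos: [0.5008, -0.2113, 0.128]
ee_rot: [[0.817, -0.577, -0.001], [-0.577, -0.817, 0.0], [-0.001, 0.0, -1.0]]
wrist_force: [0.5, 0.0, -2.3]
gripper_width: 0.528
gripper_force: 30.0
```

The underside is 7 mm below the tooth tops with no contact force, so the teeth are engaged. I'll push on down with small rocking turns.

{"fn": "drive_tool", "kwargs": {"rows": [[0,0,0,-4,0,0,0.03],[0,0,0,-4,0,0,-0.03],[0,0,0,-4,0,0,-0.03],[0,0,0,-4,0,0,0.03],[0,0,0,0,0,0,0]]}}

```text
time_s: 7.1
tcp_pos: [0.5007, -0.2113, 0.1119]
ee_rot: [[0.817, -0.576, -0.001], [-0.576, -0.817, 0.0], [-0.001, 0.001, -1.0]]
wrist_force: [-0.6, 0.4, -2.1]
gripper_width: 0.524
gripper_force: 30.0
```

{"fn": "drive_tool", "kwargs": {"rows": [[0,0,0,-4,0,0,0.03],[0,0,0,-4,0,0,-0.03],[0,0,0,-3,0,0,-0.03],[0,0,0,-2,0,0,0.03],[0,0,0,0,0,0,0]]}}

```text
time_s: 7.52
tcp_pos: [0.501, -0.2114, 0.0994]
ee_rot: [[0.817, -0.577, -0.0], [-0.577, -0.817, 0.0], [-0.0, 0.0, -1.0]]
wrist_force: [0.6, -0.2, -2.5]
gripper_width: 0.526
gripper_force: 30.0
```

{"fn": "drive_tool", "kwargs": {"rows": [[0,0,0,-1.5,0,0,0.03],[0,0,0,-1.5,0,0,-0.03],[0,0,0,-1,0,0,-0.03],[0,0,0,0,0,0,0.03],[0,0,0,0,0,0,0]]}}

```text
time_s: 7.93
tcp_pos: [0.5016, -0.2115, 0.0962]
ee_rot: [[0.817, -0.577, 0.001], [-0.577, -0.817, -0.0], [0.001, -0.0, -1.0]]
wrist_force: [0.4, 0.4, -0.8]
gripper_width: 0.529
gripper_force: 30.0
```

{"fn": "drive_tool", "kwargs": {"rows": [[0,0,0,-1,0,0,0.03],[0,0,0,-1,0,0,-0.03],[0,0,0,0,0,0,-0.03],[0,0,0,0,0,0,0.03],[0,0,0,0,0,0,0]]}}

```text
time_s: 8.35
tcp_pos: [0.5029, -0.2119, 0.0961]
ee_rot: [[0.817, -0.576, 0.004], [-0.576, -0.817, -0.002], [0.004, -0.001, -1.0]]
wrist_force: [-0.1, 0.1, 6.7]
gripper_width: 0.528
gripper_force: 30.0
```

```bash
python3 m.py pics/f.png
```

```text
[ 0.5029 -0.2119  0.0961] [-0.1  0.1  6.7]
wheel 671 [ 0.4987 -0.2146] 52.7 454.56665021516574 encl ((0.49927476048469543, -0.21135537326335907), 0.061970293521881104) zarm 0.06764086096762213
```

View pics/f.png

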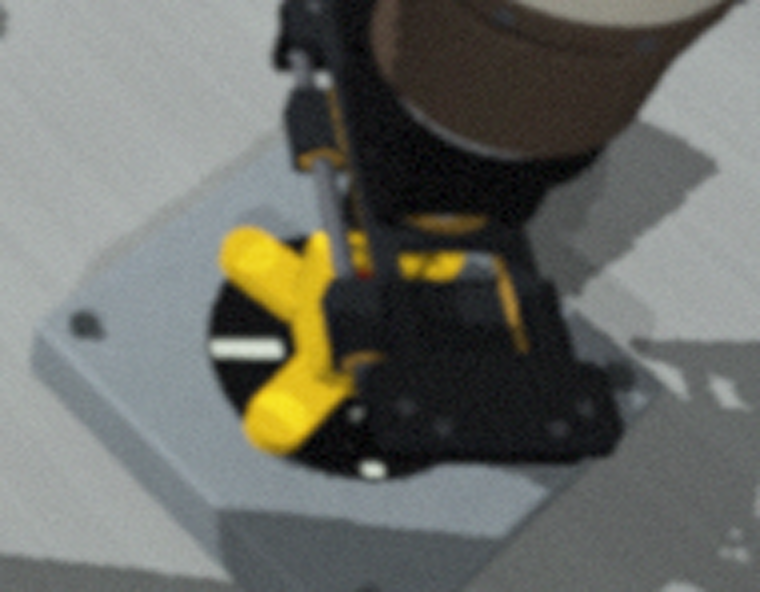

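The wheel is home: arm tops at 0.0676 m against the expected 0.068, TCP stopped at 0.096 and a 6.7 N push-back. I'll let go and retreat straight up.

{"fn": "drive_tool", "kwargs": {"rows": [[20,0,0,1,0,0,0],[60,0,0,0,0,0,0],[100,0,0,0,0,0,0],[100,0,0,0,0,0,0],[100,0,0,0,0,0,0]]}}

```text
time_s: 8.82
tcp_pos: [0.501, -0.2114, 0.0944]
ee_rot: [[0.817, -0.577, -0.0], [-0.577, -0.817, 0.0], [-0.0, 0.0, -1.0]]
wrist_force: [0.4, -0.5, 0.0]
gripper_width: 0.74
gripper_force: 0.0
```

{"fn": "drive_tool", "kwargs": {"rows": [[100,0,0,0,0,0,0],[100,0,0,0,0,0,0],[100,0,0,0,0,0,0],[100,0,0,0,0,0,0],[100,0,0,5,0,0,0]]}}

```text
time_s: 9.23
tcp_pos: [0.5004, -0.2112, 0.0988]
ee_rot: [[0.817, -0.577, -0.002], [-0.577, -0.817, 0.0], [-0.002, 0.001, -1.0]]
wrist_force: [-1.2, 0.5, -0.4]
gripper_width: 0.99
gripper_force: 0.0
```

{"fn": "drive_tool", "kwargs": {"rows": [[100,0,0,15,0,0,0],[100,0,0,25,0,0,0],[100,0,0,30,0,0,0],[100,0,0,30,0,0,0],[100,0,0,30,0,0,0]]}}

```text
time_s: 9.65
tcp_pos: [0.5008, -0.2114, 0.2314]
ee_rot: [[0.817, -0.577, 0.0], [-0.577, -0.817, -0.0], [0.0, 0.0, -1.0]]
wrist_force: [0.5, -0.0, 0.1]
gripper_width: 0.998
gripper_force: 0.0
```

{"fn": "drive_tool", "kwargs": {"rows": [[100,0,20,10,0,0,0],[100,0,35,0,0,0,0],[100,0,35,0,0,0,0],[100,0,35,0,0,0,0],[100,0,25,0,0,0,0]]}}

```text
time_s: 10.07
tcp_pos: [0.5008, -0.0593, 0.2402]
ee_rot: [[0.817, -0.576, 0.001], [-0.576, -0.817, 0.001], [0.001, -0.001, -1.0]]
wrist_force: [-0.1, -0.2, 0.4]
gripper_width: 1.001
gripper_force: 0.0
```

{"fn": "drive_tool", "kwargs": {"rows": [[100,0,10,0,0,0,0],[100,0,0,0,0,0,0],[100,0,0,0,0,0,0]]}}

```text
time_s: 10.32
tcp_pos: [0.5011, -0.0512, 0.2398]
ee_rot: [[0.818, -0.576, 0.0], [-0.576, -0.818, -0.0], [0.0, 0.0, -1.0]]
wrist_force: [-0.7, -1.0, 1.0]
gripper_width: 0.999
gripper_force: 0.0
```

Run:
```python
from h import *
s=sense();print(s["time_s"],s["tcp_pos"],s["gripper_width"])
p=capture("side");W=world(p);f=p["frame"].astype(int);r,g,b=f[...,0],f[...,1],f[...,2]
y=(r>50)&(g>40)&(b<0.35*r)&(r<g*1.6)&(np.hypot(W[...,0]-.5,W[...,1]+.212)<.085)
q=W[y];print(y.sum(),np.percentile(q[:,2],[2,25,50,75,98]).round(4)); a=q[(q[:,2]<.075)&(q[:,2]>.06)];print(cv2.minEnclosingCircle(np.float32(a[:,:2])))
t=q[q[:,2]>.105];print(cv2.minAreaRect(np.float32(t[:,:2])))
for l in ("blue_wheel","yellow_disc"):
    d=masks_of(l,p)[0];print(l,d["p"],d["xy"])
cv2.imwrite("pics/g.png",p["frame"][...,::-1])
```

```text
10.3167 [ 0.50112196 -0.05124041  0.2398491 ] 0.9990502652414839
2650 [0.0512 0.0671 0.0697 0.1037 0.1117]
((0.5017948746681213, -0.21357960999011993), 0.06501386314630508)
((0.5008779764175415, -0.2130107283592224), (0.04800988733768463, 0.0492546521127224), 55.423065185546875)
blue_wheel 0.64 [266.5, 236.6]
yellow_disc 0.88 [322.2, 212.4]
```

View pics/g.png

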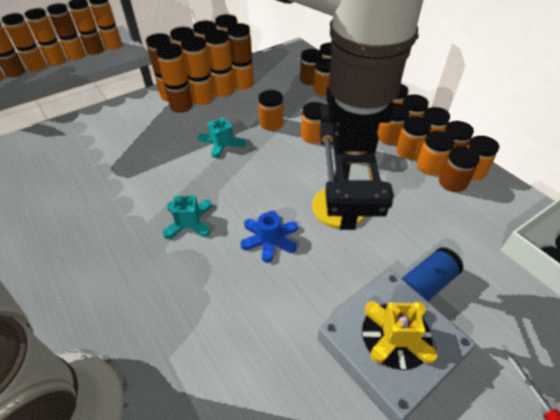

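The picture shows the star wheel level on the shaft at (402,333), with boss top at 0.111 m and centred. The blue wheel at (270,236) and the disc at (338,207) haven't moved, and the arm is clear of everything.

```bash
python3 -c "
from station import *
print(finish_job())"
```

```text
the job is handed in; nothing more can be done
None
```

The yellow star wheel sits fully home on the feeder shaft and was let go only after it was down. The blue wheel and yellow disc are where they lay, and the job is handed in; no verdict came back.

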